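# Refit the speed knob of the wheel control, zero it and hold it in

## Robot

A 7-joint arm with a two-finger parallel gripper is mounted at the origin on a cart in front of the work surface, level with it; the furniture and walls round the work are solid. World frame = base frame: x ahead of the robot, y to its left, z up, the work surface at z = 0. Lengths are in m, angles in degrees, forces in N, time in s.
With the tool pointing down it reaches from about 0.425 to 0.875 m from the base axis. Payload 4.7 kg.
Tool frame: the origin (TCP) lies between the finger pads; the fingertips stand 8 mm ahead of it and the grasp point (between the pads) lies 11 mm behind it (env.tip_extent is the distance from the TCP to the fingertips, in m); z points along the fingers, y is the line along which they close (so a half turn about z gives the same grasp; the last joint's range is limited). The gripper opens to 87 mm and grips with 3 to 60 N. Pads are 19 mm wide; open, the fingers measure 117 mm over their backs; the gripper's body (75 mm by 190 mm) begins 51 mm behind the grasp point.
Start: joints at [70.193, 18.392, -4.016, 83.108, 1.295, 78.541, -3.26], TCP at [0.229, -0.608, 0.231] pointing down, gripper open.
Joint ranges: [-163.93, 163.93], [-17.29, 119.83], [-79.2, 71.16], [3.27, 140.29], [-89.18, 269.18], [5.43, 117.66], [-154.24, 154.24]. Speed limits (degrees/s): [147.25, 147.25, 180, 180, 180, 180, 180].

## Interface

Orientations are given as [roll, pitch, yaw] about the fixed x, y, z axes, in that order (R = Rz(yaw) Ry(pitch) Rx(roll)).
In Python, from cell import sensors, vision, workorder, env gives the robot as it stands.
- The arm moves only by the tool drive_tool, never from a script. Its argument "moves" is a list of rows, each an object of numbers: "x", "y", "z": the shift along the tool's x, y, z in mm; "rx", "ry", "rz": the turn, a rotation vector about the tool's x, y, z in rad; "fingers": the closure, from -1 (fully open) to 1 (shut). In form: [{"x": .., "y": .., "z": .., "rx": .., "ry": .., "rz": .., "fingers": ..}, ...]. A call has 1 to 20 rows; each row is the pose to reach, as a shift and turn from the pose commanded when the call began, along the tool's axes at that moment; what a row does not reach only later rows make up. A row lasts 1/8 s, in which the tool goes at most 62.5 mm and 10.7 degrees, less where a joint would pass 70% of its speed; a pose out of reach is approached as far as the arm can. A call with a gripper value outside its range is refused whole. The fingers move at their own pace and stop on an object; "force" is the grip in N (left out, the last holds). Time passes only in rows, so rows that repeat a pose let the fingers close. It gives the time, the measured TCP pose, the force, the opening and the grip force at its end, in the units of the state.
- sensors.get_obs(): the state, without advancing time (a new reading comes with each control period).
- vision.read_camera(name): name is "scene" or "top" or "wrist"; returns a dict with "image" (384x512x3 uint8, red, green, blue), "fx", "fy", "cx", "cy" (pixels), "k1" (the pictures are not rectified: a ray, as slopes to the right and down, at radius r is drawn at 1 + k1 r^2 times it, then the intrinsics apply), "R" (3x3) and "t" (3): a world point X has camera coordinates R X + t. Camera axes: x right, y down, z forward; pixel columns grow to the right and rows downward; lengths in m; the calibration is good to about 2 mm. A picture is of the moment at which its call begins. There is no depth.
- workorder.sign_off(): hands the job in; it is judged then, once.
The state is a dict: "time_s": time; "qpos": joint angles; "joint_velocities": joint speeds; "effort": joint torques, N m; "tool_pos": TCP position; "tool_rot": TCP orientation; "force": force on the tool from outside, world axes, zero at the start; "wrist_torque": the same for the moment, N m; "grip_width": finger opening in m; "grasp_force": force on a finger pad.
Only numpy, scipy, OpenCV 4.12 (cv2) and the standard library are available. Lean on these libraries where they do the work, as an engineer would, in place of code of your own. Each camera call takes 0.05 s, during which the arm holds its last target. There are 200 camera calls.

## Task

The speed knob has come off the control box of the polishing wheel. Line its D-shaped bore up with the flat of the shaft and fit it fully home, then turn it, without pressing it in, anticlockwise (seen from above) until you feel the zero stop. Then press the knob all the way in against its spring, which is the hold-to-run switch, and finish while holding it pressed in at zero; leave the screwdriver, oil bottle and loupe where they are.

Things in the scene. Friction and masses are not known exactly. Their poses are not given: they have to be found in the camera images.
- knob: loose black metal pointer knob, 40 mm high, about 240 g, standing upright, bore down. Round skirt 47 mm across, up to 16 mm height; on it a flat-sided grip bar 14 mm wide (along y), 42 mm long (along x), from 16 to 40 mm height, narrowing from x = +11 mm to a pointer nose at x = +22 mm with a white line. Origin: centre of its underside, on the bore axis. z: up; x: towards the pointer nose
- knob_seat (a point): point on the knob: centre of the closed end of its bore, 14 mm above the underside; meets shaft_tip when the knob is fully home. The bore opens in the underside, 14 mm deep, D-shaped, 17.4 mm across; its flat lies on the pointer side, 3.7 mm from the axis, so the pointer shows where the flat is. Axes as the knob's
- control_box: grey metal control box, fixed, 104 x 144 x 58 mm (x, y, z), with a round scale plate, a lamp and a key switch on its flat top and a stub aerial at the back. Origin: centre of its underside. z: up; x: from its front (robot side) to its back. The shaft axis stands at x = 0, y = +22 mm
- shaft_tip (a point): centre of the top end of the upright bare steel D-shaft, 80 mm above the worktop, 22 mm above the box. z: up; x: where its flat faces. 16 mm across, flat 3 mm from the axis, tip bevelled. Play to the bore 0.7 mm all round: the knob slides on with a few N when pointer and flat agree within 0.1 rad, else it rides 14 mm too high. Fully home, the knob's underside is 66 mm above the worktop
- shaft_turn (a joint): turn of the shaft in rad: 0 at the zero stop (hard), growing clockwise seen from above up to 4.6; starts between 0.5 and 1.2. Stiff: about 0.04 N m to turn; stays where it is left. At 0 the flat faces 2.3 rad anticlockwise from the box's x axis. The fitted knob has about 0.2 rad of play on it either way
- shaft_push (a joint): how far the shaft is pushed down, m: 0 out, 0.005 fully in (hard stop). With the knob on, its spring needs about 7 N to start it and 12 N to hold it fully in, and pushes it out again when let go
- screwdriver: bystander: screwdriver with orange handle, 170 mm long, lying in front of the box. Origin: middle, underside
- oil_bottle: bystander: small white dropper bottle with red cap, 28 mm across, 67 mm high, standing to the left of the box. Origin: centre of its underside
- loupe: bystander: small folding loupe, 24 x 30 x 15 mm, lying beyond the knob. Origin: centre of its underside

How it is judged:
By the outcome, as a careful person would: the job done as asked, in the order asked, and still so for the second after the job is handed in, while the arm keeps its last pose, push and grip.
It also fails if it takes over 64 s, if anything falls off the work surface, if the arm or the gripper's body presses on something with over 40 N, if the wrist force passes 120 N, or if a joint passes its speed limit or range.

## Working session

There is one attempt and no reset: what is moved stays moved. The work goes in short steps, Python scripts to look and compute and a tool call to move; the robot and the scene stay as the last step left them, time stands still between calls to the robot, and variables do not carry over. Pictures are saved under pics/ and viewed, at most 10 in all, crops included, and the job is handed in when it is done.

Besides the shell and the picture viewer there is one more tool, called after "Request:" as name(argument=value, ...) on one line, values as JSON. drive_tool: Moves the arm, as the interface text tells. Its arguments: {"type":"object","properties":{"moves":{"type":"array"},"force":{"type":"number"}},"required":["moves"]}

```bash
mkdir -p pics
python3 - <<'E'
from cell import sensors, vision, workorder, env
import cv2,numpy as np,pickle
o=sensors.get_obs();print({k:np.round(v,3).tolist() for k,v in o.items()}, env.tip_extent)
d={}
for n in["scene","top","wrist"]:
    c=vision.read_camera(n);d[n]=c
    print(n,c['fx'],c['cx'],c['cy'],c['k1'],np.round(c['R'],3).tolist(),np.round(c['t'],3).tolist())
pickle.dump(d,open('c0.pkl','wb'))
for n in["scene","top"]:
    cv2.imwrite(f'pics/{n}0.png',cv2.resize(d[n]['image'][:,:,::-1],(800,600),interpolation=cv2.INTER_CUBIC))
E
```

```text
{'time_s': 0.0, 'qpos': [70.194, 18.438, -4.015, 83.176, 1.295, 78.541, -3.259], 'joint_velocities': [-0.022, -0.019, -0.173, 0.043, 0.022, -0.011, -0.101], 'effort': [0.0, -49.129, -0.404, -31.253, -0.064, 0.044, 0.0], 'tool_pos': [0.229, -0.608, 0.229], 'tool_rot': [-179.891, 0.006, 20.617], 'force': [-0.613, 0.572, -0.337], 'wrist_torque': [0.045, -0.043, -0.004], 'grasp_force': 0.0, 'grip_width': 0.087} 0.008
scene 430.0080675553169 252.63922528333964 186.16440590282392 -0.13982952551844907 [[-0.819, -0.574, -0.01], [-0.347, 0.51, -0.787], [0.457, -0.641, -0.616]] [0.551, 0.172, 0.911]
top 402.3144609872886 254.6311797262672 198.03494963502737 0.024819412894704605 [[0.019, -1.0, 0.0], [-0.972, -0.019, -0.233], [0.233, 0.004, -0.972]] [0.134, 0.588, 0.845]
wrist 276.1928037533661 253.30868722904054 194.3808901748061 -0.06546620918374949 [[0.352, -0.936, -0.001], [-0.9, -0.339, 0.273], [-0.256, -0.095, -0.962]] [-0.651, -0.034, 0.389]
```

View pics/scene0.png

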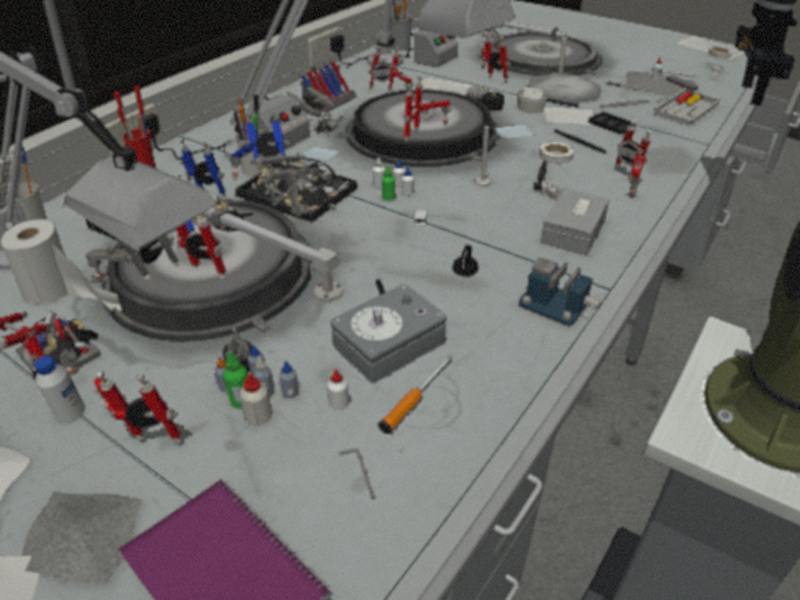

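View pics/top0.png

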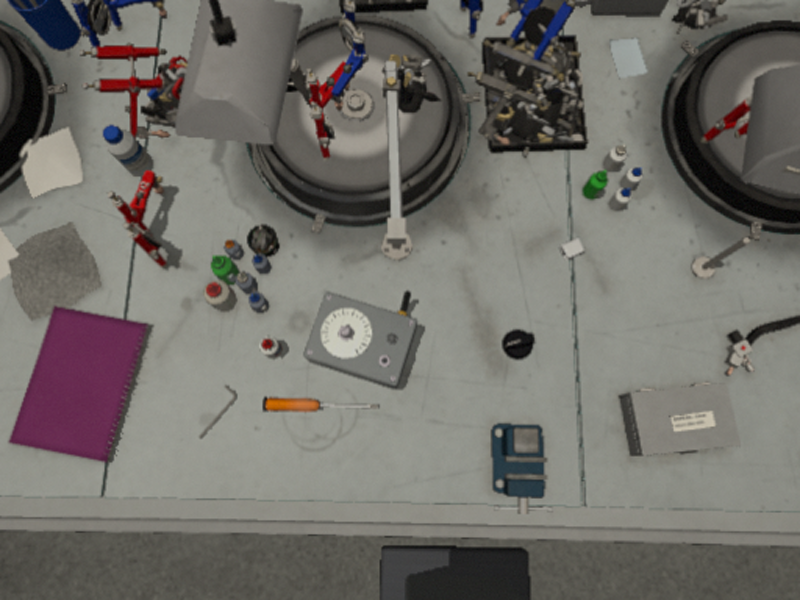

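The scene view shows the box (shaft at about (377,315)) and the black knob at (466,262). The top view shows the shaft at (346,332), the knob at (518,344), the screwdriver at (320,405), the bottle at (270,346) and the loupe at (572,248).

```bash
cat > h.py <<'E'
import numpy as np,cv2,pickle
def ray(c,u,v):
    K=np.array([[c['fx'],0,c['cx']],[0,c['fy'],c['cy']],[0,0,1.]])
    p=cv2.undistortPoints(np.array([[[u,v]]],float),K,np.array([c['k1'],0,0,0.]))[0,0]
    R=np.array(c['R']);d=R.T@np.array([p[0],p[1],1]);return -R.T@np.array(c['t']),d/np.linalg.norm(d)
def plane(c,u,v,z):
    o,d=ray(c,u,v);return o+d*(z-o[2])/d[2]
def tri(a,b):
    (o1,d1),(o2,d2)=a,b
    s=np.linalg.lstsq(np.c_[d1,-d2],o2-o1,rcond=None)[0]
    p,q=o1+s[0]*d1,o2+s[1]*d2;return (p+q)/2,np.linalg.norm(p-q)
def proj(c,X):
    R=np.array(c['R']);p=R@np.array(X)+np.array(c['t']);x,y=p[:2]/p[2];f=1+c['k1']*(x*x+y*y)
    return np.array([c['fx']*x*f+c['cx'],c['fy']*y*f+c['cy']])
E
python3 - <<'E'
from h import *
d=pickle.load(open('c0.pkl','rb'));s=.64
for n,a,b in[('shaft',(347,331),(378,315)),('knobtop',(517,342),(466,252))]:
    print(n,tri(ray(d['top'],a[0]*s,a[1]*s),ray(d['scene'],b[0]*s,b[1]*s)))
t=d['top']
for n,u,v,z in[('knob',518,344,.02),('loupe',572,248,.015),('boxFL',305,354,.058),('boxFR',398,387,.058),('boxBL',327,292,.058),('bottle',270,346,.067),('aerial',407,293,.06),('vice',520,460,.05)]:
    print(n,plane(t,u*s,v*s,z))
im=[]
for n,(u,v) in[('top',(518,344)),('top',(362,338)),('scene',(466,262)),('scene',(385,325))]:
    u=int(u*s);v=int(v*s);w=40
    im.append(cv2.resize(d[n]['image'][v-30:v+30,u-w:u+w,::-1],(400,300),interpolation=cv2.INTER_CUBIC))
cv2.imwrite('pics/crops.png',np.vstack([np.hstack(im[:2]),np.hstack(im[2:])]))
E
```

```text
shaft (array([0.55020648, 0.2178763 , 0.07298564]), np.float64(0.0012581018255588701))
knobtop (array([ 0.54499785, -0.03105035,  0.04349831]), np.float64(0.00013626955000930235))
knob [ 0.54646434 -0.03690095  0.02      ]
loupe [ 0.70286713 -0.12667147  0.015     ]
boxFL [0.51871983 0.27889743 0.058     ]
boxFR [0.47359038 0.14340979 0.058     ]
boxBL [0.61217114 0.25132724 0.058     ]
bottle [0.52791995 0.3283587  0.067     ]
aerial [0.61240507 0.13276348 0.06      ]
vice [ 0.37578321 -0.02958494  0.05      ]
```

View pics/crops.png

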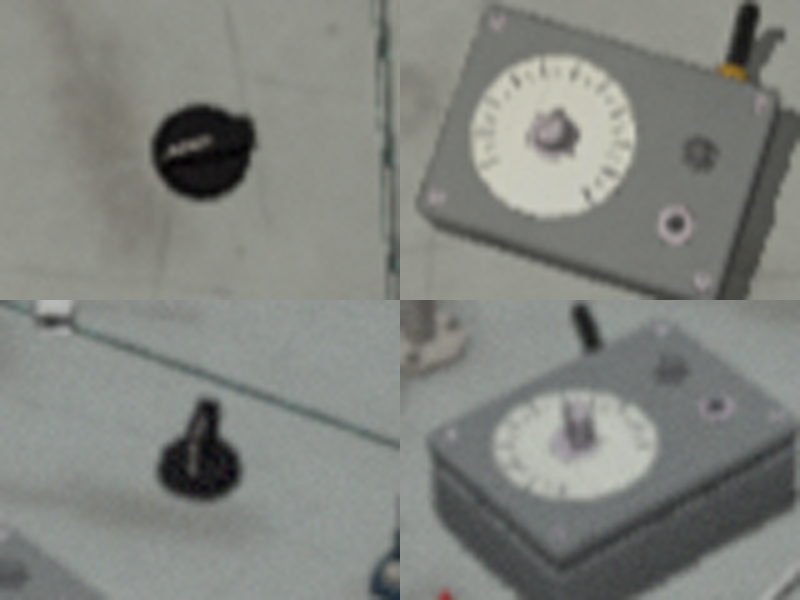

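Crops show the white line at the left-hand nose end of the knob bar (crop pixels 165,158 to 212,138), so the pointer yaw is roughly +110°. The shaft is at crop (555,132) and its angle isn't clear yet. I'll move above the knob for a wrist view.

Request:
drive_tool(moves=[{"x": 50,"y": -42,"z": 0,"rz": -0.15},{"x": 100,"y": -85,"z": 0,"rz": -0.3},{"x": 150,"y": -127,"z": 0,"rz": -0.45},{"x": 200,"y": -170,"z": 0,"rz": -0.6},{"x": 250,"y": -212,"z": 0,"rz": -0.75},{"x": 300,"y": -255,"z": 0,"rz": -0.9},{"x": 350,"y": -298,"z": 0,"rz": -1.05},{"x": 400,"y": -340,"z": 0,"rz": -1.2},{"x": 450,"y": -382,"z": 0,"rz": -1.35},{"x": 498,"y": -425,"z": 10,"rz": -1.5},{"x": 498,"y": -425,"z": 30,"rz": -1.57},{"x": 498,"y": -425,"z": 30,"rz": -1.57},{"x": 498,"y": -425,"z": 30,"rz": -1.57}])

```text
invalid input at $.moves[0]: expected keys x, y, z, rx, ry, rz, fingers
```

Run:
```python
from cell import sensors, vision
from h import *
o=sensors.get_obs();print({k:np.round(v,4).tolist() for k,v in o.items()if k in('time_s','qpos','tool_pos','tool_rot')})
c=vision.read_camera('wrist');pickle.dump(c,open('w1.pkl','wb'))
cv2.imwrite('pics/w1.png',cv2.resize(c['image'][:,:,::-1],(800,600),interpolation=cv2.INTER_CUBIC))
```

```text
{'time_s': 0.15, 'qpos': [70.1947, 18.4289, -4.0169, 83.1613, 1.2943, 78.5406, -3.2576], 'tool_pos': [0.2287, -0.608, 0.2297], 'tool_rot': [-179.9144, 0.0041, 20.6184]}
```

View pics/w1.png

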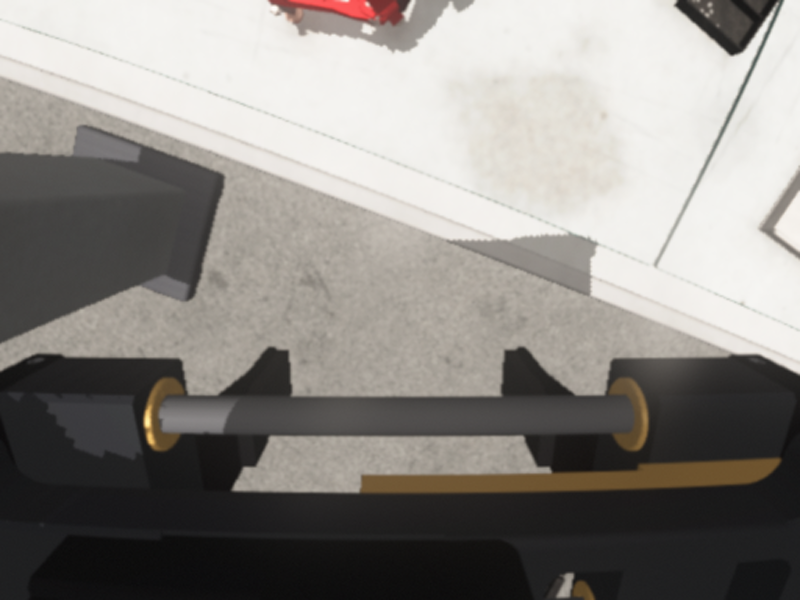

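The move was refused because every row needs all the keys. The wrist view shows the gripper filling the lower half, with the scene ahead along tool +x in the upper half. I'll stop about 70 mm short of the knob.

Request:
drive_tool(moves=[{"x": 50,"y": -35,"z": 0,"rx": 0,"ry": 0,"rz": -0.15,"fingers": -1},{"x": 100,"y": -70,"z": 0,"rx": 0,"ry": 0,"rz": -0.3,"fingers": -1},{"x": 150,"y": -106,"z": 0,"rx": 0,"ry": 0,"rz": -0.45,"fingers": -1},{"x": 200,"y": -141,"z": 0,"rx": 0,"ry": 0,"rz": -0.6,"fingers": -1},{"x": 250,"y": -176,"z": 0,"rx": 0,"ry": 0,"rz": -0.75,"fingers": -1},{"x": 300,"y": -211,"z": 0,"rx": 0,"ry": 0,"rz": -0.9,"fingers": -1},{"x": 350,"y": -247,"z": 0,"rx": 0,"ry": 0,"rz": -1.05,"fingers": -1},{"x": 400,"y": -282,"z": 10,"rx": 0,"ry": 0,"rz": -1.2,"fingers": -1},{"x": 450,"y": -317,"z": 20,"rx": 0,"ry": 0,"rz": -1.35,"fingers": -1},{"x": 498,"y": -352,"z": 30,"rx": 0,"ry": 0,"rz": -1.5,"fingers": -1},{"x": 498,"y": -352,"z": 30,"rx": 0,"ry": 0,"rz": -1.57,"fingers": -1},{"x": 498,"y": -352,"z": 30,"rx": 0,"ry": 0,"rz": -1.57,"fingers": -1},{"x": 498,"y": -352,"z": 30,"rx": 0,"ry": 0,"rz": -1.57,"fingers": -1}])

```text
time_s: 1.82
tool_pos: [0.5707, -0.1049, 0.2005]
tool_rot: [-180.0, 0.0, 110.4]
force: [-0.3, 0.2, -0.3]
grip_width: 0.0872
grasp_force: 0.0
```

Run:
```python
from cell import sensors, vision
from h import *
o=sensors.get_obs();print({k:np.round(v,4).tolist() for k,v in o.items()if k in('time_s','qpos','tool_pos','tool_rot')})
c=vision.read_camera('wrist');pickle.dump(c,open('w1.pkl','wb'))
cv2.imwrite('pics/w2.png',cv2.resize(c['image'][:,:,::-1],(800,600),interpolation=cv2.INTER_CUBIC))
```

```text
{'time_s': 1.825, 'qpos': [38.2895, 13.8567, -35.3799, 94.7432, 8.3308, 74.0591, 21.7904], 'tool_pos': [0.5707, -0.1049, 0.2005], 'tool_rot': [-179.9731, 0.0292, 110.3907]}
```

View pics/w2.png

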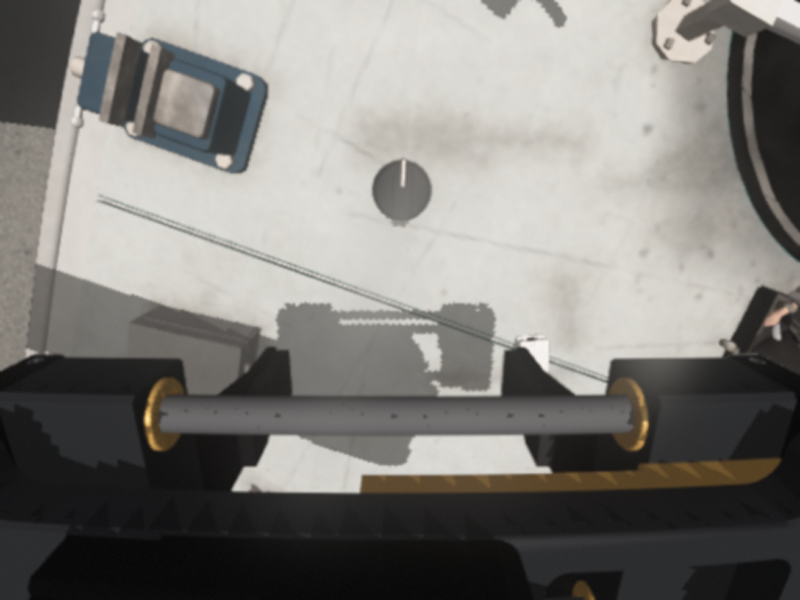

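The wrist view shows the knob at (402,190), with its white line from (403,158) to (403,186). The nose points image-up (tool +x), so the yaw is about 110°, and the loupe is clear at (532,345).

```bash
cat > knob.py <<'E'
from h import *
def knob(c,x0,x1,y0,y1):
    g=cv2.cvtColor(c['image'],cv2.COLOR_RGB2GRAY);m=np.zeros_like(g);m[y0:y1,x0:x1]=(g[y0:y1,x0:x1]<110)*255
    cs,_=cv2.findContours(m,cv2.RETR_EXTERNAL,cv2.CHAIN_APPROX_NONE);k=max(cs,key=cv2.contourArea)
    hull=cv2.convexHull(k);f=np.zeros_like(g);cv2.drawContours(f,[hull],-1,255,-1);f2=cv2.erode(f,np.ones((3,3)))
    ys,xs=np.nonzero((g>150)&(f2>0))
    xy=np.c_[xs,ys].astype(float);mu=xy.mean(0);v=np.linalg.svd(xy-mu)[2][0];t=(xy-mu)@v
    return k,hull,mu+v*t.min(),mu+v*t.max(),len(xs)
if __name__=='__main__':
    c=pickle.load(open('w1.pkl','rb'))
    k,h,a,b,n=knob(c,200,310,80,165)
    print(cv2.boundingRect(k),a,b,n)
    A,B=plane(c,*a,.04),plane(c,*b,.04);print(A,B,np.degrees(np.arctan2(*(A-B)[1::-1])))
    # skirt: contour cast to plane z=.016 and circle fit
    P=np.array([plane(c,*p[0],.016)[:2] for p in k]);print(P.min(0),P.max(0),P.mean(0),cv2.minEnclosingCircle(P.astype(np.float32)))
    s=pickle.load(open('c0.pkl','rb'))
    print('cam',-np.array(c['R']).T@c['t'])
E
python3 knob.py
```

```text
knob.py:7: RuntimeWarning: Mean of empty slice.
  xy=np.c_[xs,ys].astype(float);mu=xy.mean(0);v=np.linalg.svd(xy-mu)[2][0];t=(xy-mu)@v
  ret = um.true_divide(
Traceback (most recent call last):
  File "knob.py", line 11, in <module>
    k,h,a,b,n=knob(c,200,310,80,165)
              ~~~~^^^^^^^^^^^^^^^^^^
  File "knob.py", line 8, in knob
    return k,hull,mu+v*t.min(),mu+v*t.max(),len(xs)
                       ~~~~~^^
ValueError: zero-size array to reduction operation minimum which has no identity
```

Run:
```python
from h import *
c=pickle.load(open('w1.pkl','rb'));g=cv2.cvtColor(c['image'],cv2.COLOR_RGB2GRAY)
print(g[96:148:2,234:282:2]); print(g[98:122,253:264])
```

```text
[[192 195 196 194 191 190 187 188 190 194 195 194 192 195 196 193 190 191
  192 192 191 191 190 187]
 [183 185 192 195 194 194 194 193 193 196 199 197 197 198 196 193 193 196
  196 193 191 192 190 189]
 [195 190 187 191 195 197 198 197 196 197 198 192 188 198 199 196 197 198
  198 197 194 193 194 194]
 [200 198 194 193 194 196 198 198 187 164 147 137 189 154 173 190 195 199
  200 199 197 197 197 198]
 [202 202 200 199 196 192 183 151 108  95  95 121 219 118 107 121 155 194
  200 199 199 199 201 202]
 [205 205 204 204 201 169 110  90  92  98  99 129 216 114 105 105 107 139
  185 199 201 202 204 206]
 [208 207 206 204 175 101  87  95 100 100 102 130 217 116 107 110 109 106
  131 192 203 205 207 208]
 [209 208 208 195 113  87  95  98 101 100 104 133 215 114 109 110 112 110
  106 146 201 208 209 209]
 [212 212 208 145  85  93  98 100 101 100 106 144 216 113 110 109 112 112
  108 111 181 207 210 210]
 [214 213 196  97  88  95  99 101 102 102 107 147 212 112 111 110 113 112
  112 107 141 202 208 211]
 [215 214 177  87  93  97 100 101 103 103 108 158 196 112 112 112 113 112
  112 109 119 19
[... 1955 characters left out ...]
 102 106 129 187 218 163 116 108 107 109]
 [100 102 106 130 187 217 165 116 108 107 108]
 [ 99 104 107 132 187 217 163 115 109 108 108]
 [101 104 109 133 190 215 159 114 110 109 109]
 [103 105 110 140 195 214 155 112 110 110 109]
 [103 106 112 144 200 216 154 113 111 110 109]
 [105 106 112 145 199 215 154 112 110 110 110]
 [105 107 114 147 201 212 152 112 111 111 111]
 [105 108 115 154 202 203 145 113 111 111 111]
 [106 108 118 158 203 196 140 112 112 112 111]
 [108 108 118 159 203 193 139 113 112 112 111]
 [108 110 118 152 192 185 137 114 114 113 111]
 [109 110 114 132 156 154 125 114 113 113 112]
 [110 111 112 116 123 123 117 113 114 114 112]
 [109 111 111 113 114 114 114 115 114 113 112]]
```

```bash
sed -i 's/<110)\*255/<150)*255/; s/(g>150)&(f2>0)/(g>165)\&(f2>0)/' knob.py
python3 - <<'E'
import re
s=open('knob.py').read()
s=s.replace("hull=cv2.convexHull(k)","k=max(cs,key=cv2.contourArea);hull=cv2.convexHull(k)")
s=s.replace("v=np.linalg.svd(xy-mu)[2][0]","w=g[ys,xs]-110.;mu=np.average(xy,0,w);v=np.linalg.eigh(np.cov(xy.T,aweights=w))[1][:,1]")
open('knob.py','w').write(s)
E
cat >> knob.py <<'E'
    H=np.array([plane(c,*p[0],.016)[:2] for p in h]);(cx,cy),r=cv2.minEnclosingCircle(H.astype(np.float32));print(cx,cy,r)
    # height check: line's midpoint in wrist and scene view
    i=s['scene']['image'][150:185,285:312].min(axis=2);print(np.round(i))
E
python3 knob.py
```

```text
(238, 102, 38, 42) [257.78863458 102.99472486] [257.4138835  118.01032947] 34
[ 0.54421056 -0.02151462  0.04      ] [ 0.54941969 -0.03652372  0.04      ] 109.14008897781693
[ 0.52784093 -0.06479304] [ 0.5724512  -0.01852188] [ 0.5497074  -0.03832262] ((0.5505112409591675, -0.04218589887022972), 0.023978158831596375)
cam [ 0.54419146 -0.03590142  0.35343824]
0.5505112409591675 -0.04218593239784241 0.02397817373275757
[[144 144 142 143 140 134 120 110 105  94  98 114 116 129 139 144 146 144
  147 146 145 146 144 142 141 144 144]
 [146 142 145 145 144 140 142 136 134 118 109 103  95 102 115 127 134 142
  144 145 147 144 142 142 143 143 145]
 [141 144 142 141 144 144 147 143 144 142 137 136 119 109 105  98 107 120
  130 134 143 143 143 145 142 139 145]
 [145 142 144 146 142 139 142 145 141 139 145 142 142 136 136 119 108  96
  100 111 125 129 136 142 145 145 141]
 [145 146 145 144 142 141 139 145 145 146 147 146 145 148 143 141 131 125
  114 106 100  98 111 124 131 137 144]
 [146 144 149 143 144 147 144 144 145 146 142 145 140 135 134 140 141 143
  143 135 118 105 106 100 103 115 126]
 [
[... 2575 characters left out ...]
 135 138 136 136 141]
 [120 124 123 122 121 119 121 123 130 128 126 129 128 126 125 126 128 129
  128 127 129 132 137 133 138 140 139]
 [126 120 118 122 120 122 123 129 127 122 122 129 125 126 126 122 122 127
  124 131 128 131 126 131 133 135 137]
 [124 123 122 118 126 123 122 127 124 123 119 124 127 130 127 126 124 125
  125 127 129 130 129 133 132 135 138]
 [128 127 130 128 129 128 126 126 127 125 121 123 128 127 124 125 126 124
  124 129 128 129 131 130 132 132 135]
 [137 133 134 134 131 130 133 130 127 133 129 127 130 130 123 127 126 126
  129 125 131 132 135 135 135 133 137]
 [135 136 137 135 136 137 137 132 134 130 129 131 132 131 131 133 129 133
  133 130 130 128 133 137 140 140 135]]
```

Request:
drive_tool(moves=[{"x": 50,"y": 3,"z": 40,"rx": 0,"ry": 0,"rz": 0.02,"fingers": -0.6},{"x": 66,"y": 3,"z": 90,"rx": 0,"ry": 0,"rz": 0.02,"fingers": -0.6},{"x": 66,"y": 3,"z": 135,"rx": 0,"ry": 0,"rz": 0.02,"fingers": -0.4},{"x": 66,"y": 3,"z": 160,"rx": 0,"ry": 0,"rz": 0.02,"fingers": -0.4},{"x": 66,"y": 3,"z": 173,"rx": 0,"ry": 0,"rz": 0.02,"fingers": -0.4},{"x": 66,"y": 3,"z": 173,"rx": 0,"ry": 0,"rz": 0.02,"fingers": -0.4},{"x": 66,"y": 3,"z": 173,"rx": 0,"ry": 0,"rz": 0.02,"fingers": -0.4}])

```text
time_s: 2.75
tool_pos: [0.5517, -0.0411, 0.0288]
tool_rot: [179.9, 0.1, 109.4]
force: [0.3, 0.5, 0.4]
grip_width: 0.0607
grasp_force: 0.0
```

Request:
drive_tool(moves=[{"x": 0,"y": 0,"z": 0,"rx": 0,"ry": 0,"rz": 0,"fingers": 0.3},{"x": 0,"y": 0,"z": 0,"rx": 0,"ry": 0,"rz": 0,"fingers": 0.6},{"x": 0,"y": 0,"z": 0,"rx": 0,"ry": 0,"rz": 0,"fingers": 1},{"x": 0,"y": 0,"z": 0,"rx": 0,"ry": 0,"rz": 0,"fingers": 1},{"x": 0,"y": 0,"z": 0,"rx": 0,"ry": 0,"rz": 0,"fingers": 1},{"x": 0,"y": 0,"z": 0,"rx": 0,"ry": 0,"rz": 0,"fingers": 1}], force=50)

```text
time_s: 3.5
tool_pos: [0.5507, -0.0407, 0.0275]
tool_rot: [180.0, 0.0, 109.4]
force: [0.5, 0.0, -0.1]
grip_width: 0.0137
grasp_force: 50.0
```

Request:
drive_tool(moves=[{"x": 0,"y": 0,"z": -40,"rx": 0,"ry": 0,"rz": 0,"fingers": 1},{"x": 0,"y": 0,"z": -90,"rx": 0,"ry": 0,"rz": 0.1,"fingers": 1},{"x": 15,"y": 2,"z": -140,"rx": 0,"ry": 0,"rz": 0.2,"fingers": 1},{"x": 50,"y": 8,"z": -180,"rx": 0,"ry": 0,"rz": 0.32,"fingers": 1},{"x": 95,"y": 15,"z": -192,"rx": 0,"ry": 0,"rz": 0.46,"fingers": 1},{"x": 140,"y": 22,"z": -192,"rx": 0,"ry": 0,"rz": 0.6,"fingers": 1},{"x": 175,"y": 27,"z": -192,"rx": 0,"ry": 0,"rz": 0.72,"fingers": 1},{"x": 188,"y": 29,"z": -192,"rx": 0,"ry": 0,"rz": 0.775,"fingers": 1},{"x": 188,"y": 29,"z": -192,"rx": 0,"ry": 0,"rz": 0.775,"fingers": 1},{"x": 188,"y": 29,"z": -192,"rx": 0,"ry": 0,"rz": 0.775,"fingers": 1}])

```text
time_s: 4.75
tool_pos: [0.5155, 0.1449, 0.2191]
tool_rot: [-180.0, 0.1, 65.0]
force: [-0.1, -1.0, -1.8]
grip_width: 0.0134
grasp_force: 50.0
```

Run:
```python
from cell import sensors, vision
from h import *
o=sensors.get_obs();print({k:np.round(v,4).tolist() for k,v in o.items()if k in('time_s','qpos','tool_pos','tool_rot','force','wrist_torque')})
c=vision.read_camera('wrist');pickle.dump(c,open('w2.pkl','wb'))
p=proj(c,[.550,.218,.08]);print(p)
im=c['image'][:,:,::-1]
u,v=p.astype(int);cr=cv2.resize(im[max(0,v-38):v+38,u-50:u+50],(800,600),interpolation=cv2.INTER_CUBIC)
print(u-50,max(0,v-38),im[max(0,v-38):v+38,u-50:u+50].shape)
cv2.imwrite('pics/w3.png',cr)
```

```text
{'time_s': 4.75, 'qpos': [19.7814, 7.8115, -41.4012, 99.1198, 5.3708, 75.1218, -47.7402], 'tool_pos': [0.5155, 0.1449, 0.2191], 'tool_rot': [-179.9868, 0.0621, 65.0025], 'force': [-0.1377, -1.0331, -1.8288], 'wrist_torque': [-0.0153, -0.1321, -0.0081]}
[253.06578027 108.69304953]
203 70 (76, 100, 3)
```

View pics/w3.png

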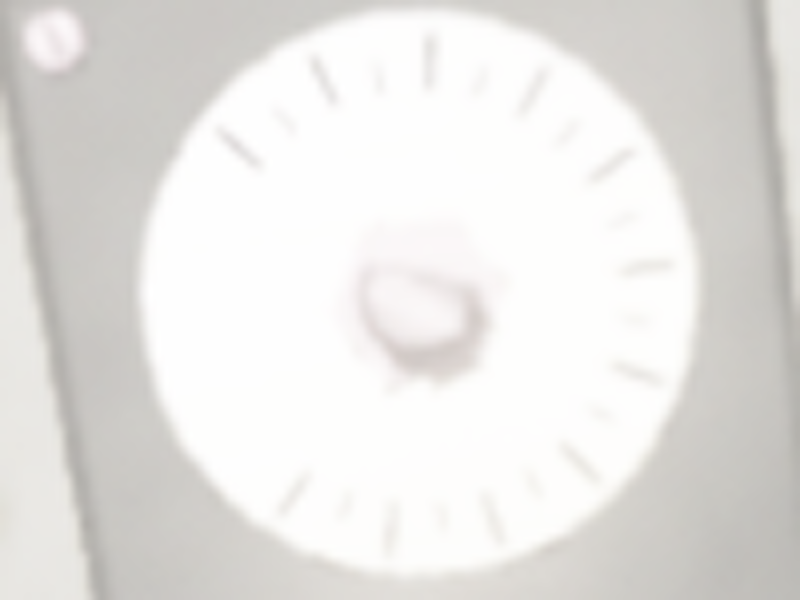

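The crop shows the scale plate and the D-shaft tip at crop (415,310). Its flat edge runs from (365,268) to (470,290), so the flat normal is image-up and about 12° clockwise, giving a yaw near 53°. I'll take a closer second view at that yaw.

Request:
drive_tool(moves=[{"x": 5,"y": -8,"z": 30,"rx": 0,"ry": 0,"rz": 0.1,"fingers": 1},{"x": 10,"y": -15,"z": 54,"rx": 0,"ry": 0,"rz": 0.21,"fingers": 1},{"x": 10,"y": -15,"z": 54,"rx": 0,"ry": 0,"rz": 0.21,"fingers": 1},{"x": 10,"y": -15,"z": 54,"rx": 0,"ry": 0,"rz": 0.21,"fingers": 1}])

```text
time_s: 5.3
tool_pos: [0.5071, 0.1608, 0.1664]
tool_rot: [179.9, -0.0, 53.0]
force: [-0.3, -0.3, -1.4]
grip_width: 0.0134
grasp_force: 50.0
```

Run:
```python
from cell import sensors, vision
from h import *
o=sensors.get_obs();print({k:np.round(v,4).tolist() for k,v in o.items()if k in('time_s','tool_pos','tool_rot')})
cs=[vision.read_camera('wrist') for _ in range(4)]
c=dict(cs[0]);c['image']=np.mean([k['image'] for k in cs],0);pickle.dump(c,open('w3.pkl','wb'))
out=[]
for n in('w2','w3'):
    c=pickle.load(open(n+'.pkl','rb'));im=c['image'][:,:,::-1].astype(float)
    u,v=proj(c,[.550,.218,.08]).astype(int);cr=im[v-25:v+25,u-20:u+20]
    cr=np.clip((cr-130)*2.04,0,255).astype(np.uint8);print(u-20,v-25,im[v-25:v+25,u-20:u+20].min(),-np.array(c['R']).T@c['t'])
    out.append(cv2.resize(cr,(400,500),interpolation=cv2.INTER_CUBIC))
cv2.imwrite('pics/w4.png',np.hstack(out))
```

```text
{'time_s': 5.3, 'tool_pos': [0.5071, 0.1608, 0.1664], 'tool_rot': [179.9382, -0.0433, 53.0282]}
233 83 199.0 [0.54701891 0.2115951  0.37199574]
232 93 208.0 [0.55166376 0.2192962  0.31943909]
```

View pics/w4.png

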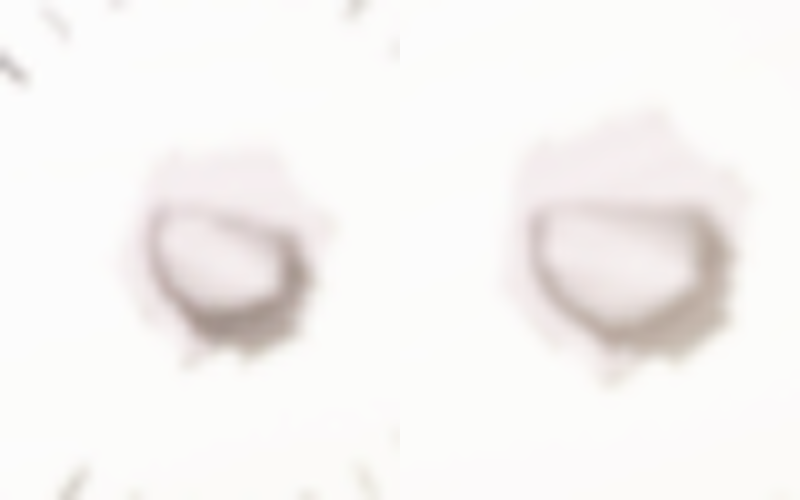

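The stretched crop (right half) shows the flat edge horizontal at crop y≈210, with the left D edge at x≈535, the right edge at ≈705 and the bottom at ≈335. So the flat's yaw is the tool yaw (about 53°) to within 1°.

Run:
```python
from h import *
from scipy.ndimage import gaussian_filter
for n in('w2','w3'):
    c=pickle.load(open(n+'.pkl','rb'));im=c['image'].astype(np.uint8)
    g=im.min(2);m=(g>222).astype(np.uint8)*255
    u,v=proj(c,[.550,.218,.06]).astype(int);mm=np.zeros_like(m);mm[max(0,v-75):v+75,u-75:u+75]=m[max(0,v-75):v+75,u-75:u+75]
    cs,_=cv2.findContours(mm,cv2.RETR_EXTERNAL,cv2.CHAIN_APPROX_NONE);k=max(cs,key=cv2.contourArea);k=cv2.convexHull(k)
    P=np.array([plane(c,*p[0],.059)[:2] for p in k])
    A=np.c_[2*P,np.ones(len(P))];s=np.linalg.lstsq(A,(P**2).sum(1),rcond=None)[0];r=np.sqrt(s[2]+s[:2]@s[:2])
    print(n,cv2.boundingRect(k),'plate',s[:2],r,np.abs(np.hypot(*(P-s[:2]).T)-r).max())
g=c['image'].mean(2)
cols=range(247,261);r=[]
for x in cols:
    col=255-g[108:119,x];w=np.clip(col-col.min()-.4*(col.max()-col.min()),0,None);r.append((w*np.arange(108,119)).sum()/w.sum())
p=np.polyfit(cols,r,1);print('flat',np.round(r,1),p)
a=plane(c,248,np.polyval(p,248),.08);b=plane(c,260,np.polyval(p,260),.08)
d=(b-a)[:2];print('flat yaw',np.degrees(np.arctan2(d[0],-d[1])), 'or', np.degrees(np.arctan2(-d[0],d[1])))
print('axis cand',plane(c,254.2,117.3,.08))
print(np.round(g[110:130:1,240:270]).astype(int))
# corners of D outline: two-view height check by eye pixels
x=[(ray(pickle.load(open('w2.pkl','rb')),233+uu/10-.5,83+vv/10-.5),ray(c,232+(u2-400)/10-.5,93+v2/10-.5)) for uu,vv,u2,v2 in[(155,213,538,212),(288,240,708,212)]]
for q in x: print('tri',tri(*q))
```

```text
w2 (220, 71, 70, 73) plate [0.55238313 0.21865213] 0.037968373730649464 0.00036391658127336857
w3 (213, 73, 83, 86) plate [0.55216193 0.21859634] 0.037620524591408765 0.00038534723728848863
flat [114.2 113.8 113.5 113.5 113.6 113.8 113.9 114.  114.2 114.3 114.5 114.6
 114.8 115.2] [ 0.10088914 88.56016485]
flat yaw 47.45828177690326 or -132.54171822309675
axis cand [0.55222635 0.21799073 0.08      ]
[[254 254 253 251 248 248 248 248 248 248 249 249 248 248 248 248 247 247
  248 248 248 248 248 248 247 248 252 253 254 254]
 [254 254 253 250 248 248 248 248 249 248 248 248 248 247 247 247 248 248
  248 248 248 248 248 248 247 247 250 252 253 254]
 [254 254 253 250 248 248 247 247 247 246 246 246 246 246 246 246 246 247
  247 246 246 246 247 248 248 247 248 251 253 254]
 [254 254 253 250 247 244 242 242 242 241 240 239 239 240 240 239 240 240
  240 239 237 237 240 244 247 248 249 252 253 254]
 [254 253 252 249 245 236 235 241 242 242 241 239 238 237 236 235 234 234
  233 231 229 227 230 238 245 248 250 253 254 254]
 [254 253 252 248 242 230 233 242 245 245 245 244 242 241 240 238 237 23
[... 1273 characters left out ...]
 227 237 248 253 254 254 254]
 [254 254 254 254 253 251 246 245 246 244 239 227 217 214 214 215 216 217
  218 220 222 223 230 240 249 252 253 254 254 254]
 [254 254 254 254 254 253 250 247 248 248 246 240 228 222 223 221 220 221
  222 223 226 233 243 250 253 253 254 254 254 254]
 [254 254 254 254 254 254 253 251 252 251 249 246 240 235 237 232 231 235
  234 232 237 246 251 253 253 254 254 254 254 254]
 [254 254 254 254 254 254 254 253 253 253 251 248 245 242 243 242 246 250
  249 245 248 252 253 254 254 254 254 254 254 254]]
tri (array([0.54754138, 0.22547011, 0.05594045]), np.float64(0.0003369804070400665))
tri (array([0.55900626, 0.2163494 , 0.07823409]), np.float64(0.0009361458195518549))
```

Run:
```python
from knob import *
c=pickle.load(open('w1.pkl','rb'));k,h,a,b,n=knob(c,200,310,80,165)
k=k[:,0];k=k[(k[:,1]<136)&((k[:,0]<250)|(k[:,0]>264))]
P=np.array([plane(c,*p,.016)[:2] for p in k])
A=np.c_[2*P,np.ones(len(P))];s=np.linalg.lstsq(A,(P**2).sum(1),rcond=None)[0];r=np.sqrt(s[2]+s[:2]@s[:2])
print(s[:2],r,np.abs(np.hypot(*(P-s[:2]).T)-r).max())
T=np.array([.5507,-.0407]);e=s[:2]-T;y=np.radians(109.4);print('tool xy mm',1e3*e@[np.cos(y),np.sin(y)],1e3*e@[np.sin(y),-np.cos(y)])
```

```text
[ 0.55027677 -0.04046396] 0.021909320190585134 0.0007004145628864457
tool xy mm 0.36322208342226747 -0.32079684487008303
```

Request:
drive_tool(moves=[{"x": 40,"y": 1,"z": 10,"rx": 0,"ry": 0,"rz": 0,"fingers": 1},{"x": 73,"y": 1.5,"z": 30,"rx": 0,"ry": 0,"rz": 0,"fingers": 1},{"x": 73,"y": 1.5,"z": 50,"rx": 0,"ry": 0,"rz": 0,"fingers": 1},{"x": 73,"y": 1.5,"z": 54,"rx": 0,"ry": 0,"rz": 0,"fingers": 1},{"x": 73,"y": 1.5,"z": 54,"rx": 0,"ry": 0,"rz": 0,"fingers": 1},{"x": 73,"y": 1.5,"z": 54,"rx": 0,"ry": 0,"rz": 0,"fingers": 1}])

```text
time_s: 6.25
tool_pos: [0.5518, 0.2184, 0.1126]
tool_rot: [179.9, -0.0, 52.9]
force: [-0.2, -0.4, -1.8]
grip_width: 0.0139
grasp_force: 50.0
```

Request:
drive_tool(moves=[{"x": 0,"y": 0,"z": 2,"rx": 0,"ry": 0,"rz": 0,"fingers": 1},{"x": 0,"y": 0,"z": 4,"rx": 0,"ry": 0,"rz": 0,"fingers": 1},{"x": 0,"y": 0,"z": 6,"rx": 0,"ry": 0,"rz": 0,"fingers": 1},{"x": 0,"y": 0,"z": 7,"rx": 0,"ry": 0,"rz": 0,"fingers": 1},{"x": 0,"y": 0,"z": 7,"rx": 0,"ry": 0,"rz": 0,"fingers": 1}])

```text
time_s: 6.88
tool_pos: [0.5512, 0.219, 0.1044]
tool_rot: [-180.0, 0.0, 53.0]
force: [0.8, -0.3, -2.3]
grip_width: 0.0135
grasp_force: 50.0
```

Request:
drive_tool(moves=[{"x": 0,"y": 0,"z": 2,"rx": 0,"ry": 0,"rz": 0,"fingers": 1},{"x": 0,"y": 0,"z": 4,"rx": 0,"ry": 0,"rz": 0,"fingers": 1},{"x": 0,"y": 0,"z": 6,"rx": 0,"ry": 0,"rz": 0,"fingers": 1},{"x": 0,"y": 0,"z": 8,"rx": 0,"ry": 0,"rz": 0,"fingers": 1},{"x": 0,"y": 0,"z": 8,"rx": 0,"ry": 0,"rz": 0,"fingers": 1},{"x": 0,"y": 0,"z": 8,"rx": 0,"ry": 0,"rz": 0,"fingers": 1}])

```text
time_s: 7.62
tool_pos: [0.5512, 0.219, 0.0965]
tool_rot: [180.0, 0.0, 53.0]
force: [-0.0, -0.3, -2.2]
grip_width: 0.0136
grasp_force: 50.0
```

Request:
drive_tool(moves=[{"x": 0,"y": 0,"z": 1,"rx": 0,"ry": 0,"rz": 0,"fingers": 1},{"x": 0,"y": 0,"z": 2,"rx": 0,"ry": 0,"rz": 0,"fingers": 1},{"x": 0,"y": 0,"z": 2,"rx": 0,"ry": 0,"rz": 0,"fingers": 1},{"x": 0,"y": 0,"z": 2,"rx": 0,"ry": 0,"rz": 0,"fingers": 1}])

```text
time_s: 8.12
tool_pos: [0.5512, 0.219, 0.0945]
tool_rot: [180.0, 0.0, 53.0]
force: [1.3, -0.3, -2.0]
grip_width: 0.0137
grasp_force: 50.0
```

Request:
drive_tool(moves=[{"x": 0,"y": 0,"z": 0.7,"rx": 0,"ry": 0,"rz": 0,"fingers": 1},{"x": 0,"y": 0,"z": 0.7,"rx": 0,"ry": 0,"rz": 0,"fingers": 1},{"x": 0,"y": 0,"z": 0.7,"rx": 0,"ry": 0,"rz": 0,"fingers": 1}])

```text
time_s: 8.5
tool_pos: [0.5512, 0.219, 0.0938]
tool_rot: [180.0, 0.0, 53.0]
force: [-0.4, 0.1, -2.9]
grip_width: 0.0137
grasp_force: 50.0
```

Request:
drive_tool(moves=[{"x": 0,"y": 0,"z": 0.4,"rx": 0,"ry": 0,"rz": 0,"fingers": 1},{"x": 0,"y": 0,"z": 0.4,"rx": 0,"ry": 0,"rz": 0,"fingers": 1},{"x": 0,"y": 0,"z": 0.4,"rx": 0,"ry": 0,"rz": 0,"fingers": 1}])

```text
time_s: 8.88
tool_pos: [0.5512, 0.219, 0.0935]
tool_rot: [180.0, 0.0, 53.0]
force: [-0.1, 0.3, -1.1]
grip_width: 0.0134
grasp_force: 50.0
```

Request:
drive_tool(moves=[{"x": 0,"y": 0,"z": 0.3,"rx": 0,"ry": 0,"rz": 0,"fingers": 1},{"x": 0,"y": 0,"z": 0.3,"rx": 0,"ry": 0,"rz": 0,"fingers": 1},{"x": 0,"y": 0,"z": 0.3,"rx": 0,"ry": 0,"rz": 0,"fingers": 1}])

```text
time_s: 9.25
tool_pos: [0.5513, 0.219, 0.0935]
tool_rot: [180.0, -0.0, 53.0]
force: [-1.8, -0.5, 3.4]
grip_width: 0.0137
grasp_force: 50.0
```

Request:
drive_tool(moves=[{"x": 0,"y": 0,"z": 0.3,"rx": 0,"ry": 0,"rz": 0,"fingers": 1},{"x": 0,"y": 0,"z": 0.3,"rx": 0,"ry": 0,"rz": 0,"fingers": 1},{"x": 0,"y": 0,"z": 0.3,"rx": 0,"ry": 0,"rz": 0,"fingers": 1}])

```text
time_s: 9.62
tool_pos: [0.5514, 0.219, 0.0934]
tool_rot: [180.0, -0.0, 53.0]
force: [-2.1, -0.9, 5.6]
grip_width: 0.0139
grasp_force: 50.0
```

Request:
drive_tool(moves=[{"x": 0,"y": 0,"z": -0.6,"rx": 0,"ry": 0,"rz": 0,"fingers": 1},{"x": 0,"y": 0,"z": -0.6,"rx": 0,"ry": 0,"rz": -0.06,"fingers": 1},{"x": 0,"y": 0,"z": -0.6,"rx": 0,"ry": 0,"rz": -0.16,"fingers": 1},{"x": 0,"y": 0,"z": -0.6,"rx": 0,"ry": 0,"rz": -0.26,"fingers": 1},{"x": 0,"y": 0,"z": -0.6,"rx": 0,"ry": 0,"rz": -0.36,"fingers": 1},{"x": 0,"y": 0,"z": -0.6,"rx": 0,"ry": 0,"rz": -0.46,"fingers": 1},{"x": 0,"y": 0,"z": -0.6,"rx": 0,"ry": 0,"rz": -0.5,"fingers": 1},{"x": 0,"y": 0,"z": -0.6,"rx": 0,"ry": 0,"rz": -0.5,"fingers": 1}])

```text
time_s: 10.62
tool_pos: [0.5523, 0.2197, 0.0936]
tool_rot: [179.9, -0.1, 81.6]
force: [4.7, 2.4, -2.1]
grip_width: 0.0136
grasp_force: 50.0
```

```bash
cat > st.py <<'E'
from cell import sensors;import numpy as np
o=sensors.get_obs();print({k:np.round(o[k],4).tolist() for k in('time_s','qpos','tool_pos','tool_rot','force','wrist_torque')})
E
python3 st.py
```

```text
{'time_s': 10.625, 'qpos': [13.0601, 23.9435, -45.5119, 99.2911, 18.6842, 64.4739, -46.5344], 'tool_pos': [0.5523, 0.2197, 0.0936], 'tool_rot': [179.8833, -0.1256, 81.5814], 'force': [4.6541, 2.3964, -2.0956], 'wrist_torque': [0.6823, -1.1325, -0.043]}
```

Request:
drive_tool(moves=[{"x": 0.4,"y": 0.5,"z": 0,"rx": 0,"ry": 0,"rz": -0.1,"fingers": 1},{"x": 0.4,"y": 0.5,"z": 0,"rx": 0,"ry": 0,"rz": -0.2,"fingers": 1},{"x": 0.4,"y": 0.5,"z": 0,"rx": 0,"ry": 0,"rz": -0.3,"fingers": 1},{"x": 0.4,"y": 0.5,"z": 0,"rx": 0,"ry": 0,"rz": -0.4,"fingers": 1},{"x": 0.4,"y": 0.5,"z": 0,"rx": 0,"ry": 0,"rz": -0.5,"fingers": 1},{"x": 0.4,"y": 0.5,"z": 0,"rx": 0,"ry": 0,"rz": -0.5,"fingers": 1}])

```text
time_s: 11.38
tool_pos: [0.5524, 0.2198, 0.0936]
tool_rot: [179.9, -0.0, 110.2]
force: [3.8, 3.2, -1.2]
grip_width: 0.0137
grasp_force: 50.0
```

```bash
python3 st.py
```

```text
{'time_s': 11.375, 'qpos': [16.9367, 25.8892, -50.8829, 99.092, 21.8499, 65.4265, -20.2084], 'tool_pos': [0.5524, 0.2198, 0.0936], 'tool_rot': [179.9006, -0.0374, 110.1744], 'force': [3.8332, 3.1662, -1.1515], 'wrist_torque': [0.6978, -1.0687, 0.0101]}
```

Request:
drive_tool(moves=[{"x": 0.3,"y": 0.3,"z": 0,"rx": 0,"ry": 0,"rz": -0.05,"fingers": 1},{"x": 0.3,"y": 0.3,"z": 0,"rx": 0,"ry": 0,"rz": -0.1,"fingers": 1},{"x": 0.3,"y": 0.3,"z": 0,"rx": 0,"ry": 0,"rz": -0.1,"fingers": 1}])

```text
time_s: 11.75
tool_pos: [0.5524, 0.2198, 0.0935]
tool_rot: [179.9, 0.0, 115.9]
force: [3.1, 3.1, -0.7]
grip_width: 0.0134
grasp_force: 50.0
```

```bash
python3 st.py
```

```text
{'time_s': 11.75, 'qpos': [17.6479, 26.3427, -51.9497, 99.0345, 22.5576, 65.6876, -15.0366], 'tool_pos': [0.5524, 0.2198, 0.0935], 'tool_rot': [179.9414, 0.0043, 115.8649], 'force': [3.1227, 3.1435, -0.7013], 'wrist_torque': [0.6547, -1.0923, -0.0329]}
```

Request:
drive_tool(moves=[{"x": 0,"y": 0,"z": 0,"rx": 0,"ry": 0,"rz": -0.05,"fingers": 1},{"x": 0,"y": 0,"z": 0,"rx": 0,"ry": 0,"rz": -0.05,"fingers": 1}])

```text
time_s: 12.0
tool_pos: [0.5524, 0.2198, 0.0935]
tool_rot: [179.9, 0.0, 118.7]
force: [5.2, 2.6, -0.4]
grip_width: 0.0136
grasp_force: 50.0
```

```bash
python3 st.py
```

```text
{'time_s': 12.0, 'qpos': [18.0416, 26.5686, -52.5109, 99.0228, 22.9076, 65.7935, -12.4088], 'tool_pos': [0.5524, 0.2198, 0.0935], 'tool_rot': [179.94, 0.005, 118.7408], 'force': [5.2046, 2.6191, -0.4199], 'wrist_torque': [0.6522, -1.1853, 0.039]}
```

Request:
drive_tool(moves=[{"x": 0.2,"y": 0.3,"z": 0,"rx": 0,"ry": 0,"rz": -0.05,"fingers": 1},{"x": 0.2,"y": 0.3,"z": 0,"rx": 0,"ry": 0,"rz": -0.05,"fingers": 1}])

```text
time_s: 12.25
tool_pos: [0.5525, 0.2199, 0.0935]
tool_rot: [180.0, 0.0, 121.6]
force: [3.9, 2.3, -0.5]
grip_width: 0.0139
grasp_force: 50.0
```

```bash
python3 st.py
```

```text
{'time_s': 12.25, 'qpos': [18.3925, 26.8296, -53.0581, 98.9752, 23.2904, 65.9557, -9.8213], 'tool_pos': [0.5525, 0.2199, 0.0935], 'tool_rot': [179.9775, 0.0218, 121.6055], 'force': [3.9155, 2.3117, -0.5146], 'wrist_torque': [0.52, -1.1229, 0.0334]}
```

Request:
drive_tool(moves=[{"x": 0,"y": 0,"z": 0,"rx": 0,"ry": 0,"rz": -0.05,"fingers": 1},{"x": 0,"y": 0,"z": 0,"rx": 0,"ry": 0,"rz": -0.05,"fingers": 1}])

```text
time_s: 12.5
tool_pos: [0.5524, 0.2199, 0.0935]
tool_rot: [180.0, 0.0, 124.5]
force: [3.9, 1.8, -0.2]
grip_width: 0.0139
grasp_force: 50.0
```

```bash
python3 st.py
```

```text
{'time_s': 12.5, 'qpos': [18.781, 27.0644, -53.6235, 98.9669, 23.6506, 66.0662, -7.211], 'tool_pos': [0.5524, 0.2199, 0.0935], 'tool_rot': [179.9763, 0.0218, 124.4745], 'force': [3.907, 1.8428, -0.2468], 'wrist_torque': [0.5387, -1.2113, -0.0085]}
```

Request:
drive_tool(moves=[{"x": 0.2,"y": 0.3,"z": 0,"rx": 0,"ry": 0,"rz": -0.04,"fingers": 1},{"x": 0.2,"y": 0.3,"z": 0,"rx": 0,"ry": 0,"rz": -0.04,"fingers": 1}])

```text
time_s: 12.75
tool_pos: [0.5525, 0.2199, 0.0935]
tool_rot: [-180.0, 0.0, 126.9]
force: [5.0, 2.0, 1.0]
grip_width: 0.0136
grasp_force: 50.0
```

```bash
python3 st.py
```

```text
{'time_s': 12.75, 'qpos': [19.0592, 27.2905, -54.0751, 98.9209, 23.9843, 66.2121, -5.0564], 'tool_pos': [0.5525, 0.2199, 0.0935], 'tool_rot': [-179.9898, 0.0402, 126.8706], 'force': [4.9761, 1.9562, 0.9797], 'wrist_torque': [0.2516, -1.114, -0.071]}
```

Request:
drive_tool(moves=[{"x": 0,"y": 0,"z": 0,"rx": 0,"ry": 0,"rz": -0.04,"fingers": 1},{"x": 0,"y": 0,"z": 0,"rx": 0,"ry": 0,"rz": -0.04,"fingers": 1}])

```text
time_s: 13.0
tool_pos: [0.5525, 0.22, 0.0935]
tool_rot: [-180.0, 0.0, 129.2]
force: [5.1, -0.4, 1.3]
grip_width: 0.0136
grasp_force: 50.0
```

```bash
python3 st.py
```

```text
{'time_s': 13.0, 'qpos': [19.3769, 27.4915, -54.5403, 98.9137, 24.281, 66.304, -2.9427], 'tool_pos': [0.5525, 0.22, 0.0935], 'tool_rot': [-179.9935, 0.0332, 129.1964], 'force': [5.0767, -0.4118, 1.2987], 'wrist_torque': [0.0945, -1.2058, -0.0228]}
```

Request:
drive_tool(moves=[{"x": 0,"y": 0,"z": -0.1,"rx": 0,"ry": 0,"rz": -0.03,"fingers": 1},{"x": 0,"y": 0,"z": -0.1,"rx": 0,"ry": 0,"rz": -0.03,"fingers": 1}])

```text
time_s: 13.25
tool_pos: [0.5525, 0.22, 0.0935]
tool_rot: [-180.0, 0.0, 130.9]
force: [4.6, -0.4, 1.2]
grip_width: 0.0138
grasp_force: 50.0
```

```bash
python3 st.py
```

```text
{'time_s': 13.25, 'qpos': [19.6091, 27.6422, -54.879, 98.9072, 24.5012, 66.3748, -1.3761], 'tool_pos': [0.5525, 0.22, 0.0935], 'tool_rot': [-179.9942, 0.0287, 130.9169], 'force': [4.6153, -0.3511, 1.1735], 'wrist_torque': [-0.0127, -1.3339, -0.0662]}
```

Request:
drive_tool(moves=[{"x": 0,"y": 0,"z": 0,"rx": 0,"ry": 0,"rz": -0.03,"fingers": 1},{"x": 0,"y": 0,"z": 0,"rx": 0,"ry": 0,"rz": -0.03,"fingers": 1}])

```text
time_s: 13.5
tool_pos: [0.5525, 0.22, 0.0935]
tool_rot: [-180.0, 0.0, 132.7]
force: [4.6, -0.6, 1.8]
grip_width: 0.0135
grasp_force: 50.0
```

```bash
python3 st.py
python3 - <<'E'
from cell import vision
from h import *
out=[]
for n in('top','scene'):
    c=vision.read_camera(n);pickle.dump(c,open(n+'1.pkl','wb'))
    u,v=proj(c,[.5525,.2195,.09]).astype(int);out.append(cv2.resize(c['image'][v-40:v+40,u-30:u+30,::-1],(400,533),interpolation=cv2.INTER_CUBIC))
cv2.imwrite('pics/k1.png',np.hstack(out))
E
```

```text
{'time_s': 13.5, 'qpos': [19.835, 27.7931, -55.2236, 98.9015, 24.7269, 66.4504, 0.2089], 'tool_pos': [0.5525, 0.22, 0.0935], 'tool_rot': [-179.994, 0.0279, 132.6692], 'force': [4.5754, -0.5583, 1.7577], 'wrist_torque': [-0.0512, -1.3841, -0.0459]}
```

View pics/k1.png

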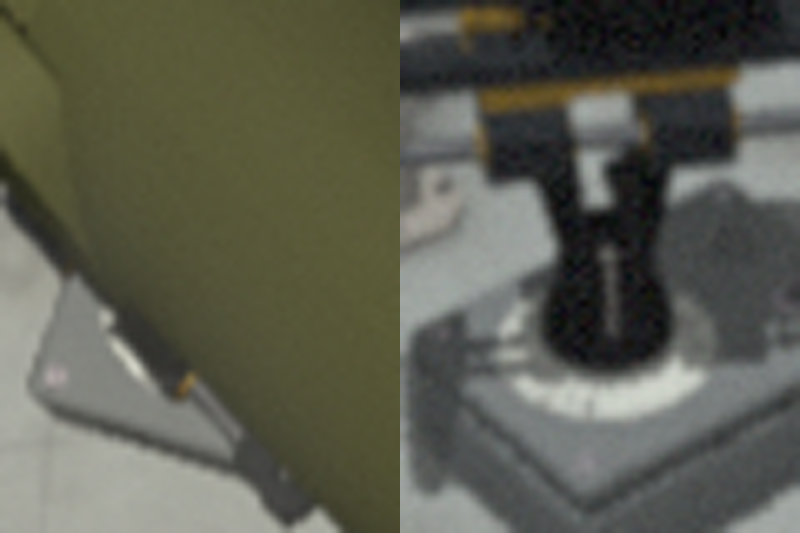

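The scene crop (right half) shows the knob seated between the fingers on the scale plate, white line facing the camera from (605,240) to (612,335). The dial ticks put zero near 117° world yaw. With the play, contact at the stop should come around 129–133°, so I'll keep turning gently and watch the torque.

Request:
drive_tool(moves=[{"x": 0,"y": 0,"z": -0.2,"rx": 0,"ry": 0,"rz": -0.04,"fingers": 1},{"x": 0,"y": 0,"z": -0.2,"rx": 0,"ry": 0,"rz": -0.04,"fingers": 1}])

```text
time_s: 13.85
tool_pos: [0.5524, 0.22, 0.0935]
tool_rot: [-180.0, 0.0, 135.0]
force: [4.5, -0.4, 0.2]
grip_width: 0.0134
grasp_force: 50.0
```

```bash
python3 st.py
```

```text
{'time_s': 13.85, 'qpos': [20.1503, 27.9971, -55.6781, 98.8942, 25.0185, 66.5636, 2.2905], 'tool_pos': [0.5524, 0.22, 0.0935], 'tool_rot': [-179.9815, 0.0169, 134.9506], 'force': [4.5254, -0.4006, 0.2071], 'wrist_torque': [-0.0261, -1.4039, -0.1075]}
```

Request:
drive_tool(moves=[{"x": 0,"y": 0,"z": -0.2,"rx": 0,"ry": 0,"rz": -0.04,"fingers": 1},{"x": 0,"y": 0,"z": -0.2,"rx": 0,"ry": 0,"rz": -0.04,"fingers": 1}])

```text
time_s: 14.1
tool_pos: [0.5523, 0.22, 0.0936]
tool_rot: [-180.0, 0.0, 137.2]
force: [5.4, 0.0, -0.5]
grip_width: 0.0135
grasp_force: 50.0
```

```bash
python3 st.py;  python3 - <<'E'
from h import *
c=pickle.load(open('scene1.pkl','rb'))
u,v=proj(c,[.5525,.2195,.09]).astype(int);x0,y0=u-30,v-40
g=c['image'].max(2);print(x0,y0);print(g[y0+34:y0+54,x0+24:x0+40])
for y in(113,117,121,125,129,133):
    a=np.radians(y);d=np.array([np.cos(a),np.sin(a),0])
    print(y,[np.round(proj(c,np.array([.5523,.2195,z])+d*r)-[x0,y0],2).tolist() for r,z in[(11,.106),(22,.106),(22,.084)]])
E
```

```text
{'time_s': 14.1, 'qpos': [20.4618, 28.2049, -56.1383, 98.8864, 25.3114, 66.6689, 4.3692], 'tool_pos': [0.5523, 0.22, 0.0936], 'tool_rot': [-179.9828, 0.0029, 137.2371], 'force': [5.4475, 0.0193, -0.4773], 'wrist_torque': [0.042, -1.4833, -0.137]}
210 155
[[24 29 18 29 22 23 30 20 24 24 31 26 27 23 37 64]
 [31 21 25 31 27 26 35 25 22 30 29 33 26 30 42 65]
 [43 26 29 27 23 36 40 48 32 12 28 41 22 28 49 65]
 [51 31 26 36 25 41 72 78 49 38 32 35 27 39 56 69]
 [40 28 30 34 24 48 83 92 63 41 39 28 26 38 56 72]
 [38 13 32 16 25 37 59 74 52 23 26 26 29 33 53 67]
 [33 25 24 33 32 20 50 76 56 27 32 30 25 37 50 67]
 [37 27 36 30 22 31 51 80 59 32 20 38 28 28 43 55]
 [34 31 31 33 34 27 41 73 53 31 26 31 31 22 32 53]
 [27 22 20 30 29 21 46 75 53 26 29 29 15 22 18 43]
 [30 22 26 37 24 27 41 70 59 37 29 24 25 26 26 39]
 [25 32 29 12 20 27 38 71 62 34 29 28 25 21 21 30]
 [22 29 26 26 26 23 43 64 59 33 28 29 25 30 25 24]
 [20 21 24 23 27 20 46 68 62 39 32 27 24 23 29 30]
 [17 30 25 29 23 26 39 74 57 40 30 31 30 36 18 22]
 [22 33 27  8 24 27 43 68 61 37 33 32 31 32 28 22]
 [27 26 27 29 15 30 34 49 50 34 29 35 35 29 23 25]
 [24 21 34 27 21 31 33 36 35 27 22 28 26 24 32 38]
 [27 27 22 25 34 31 33 31 36 26 27 31 31 20 40 63]
 [45 37 37 17 30 28 26 28 31 32 32 30 28 48 62 87]]
113 [[159.23, -303.54], [153.4, -288.51], [153.43, -289.04]]
117 [[120.83, -305.59], [116.65, -290.28], [116.67, -290.81]]
121 [[82.53, -306.61], [80.06, -291.14], [80.07, -291.68]]
125 [[44.3, -306.71], [43.56, -291.18], [43.56, -291.72]]
129 [[6.09, -305.9], [7.08, -290.41], [7.06, -290.94]]
133 [[-32.17, -304.18], [-29.46, -288.82], [-29.49, -289.35]]
```

Request:
drive_tool(moves=[{"x": 0,"y": 0,"z": 0,"rx": 0,"ry": 0,"rz": -0.05,"fingers": 1},{"x": 0,"y": 0,"z": 0,"rx": 0,"ry": 0,"rz": -0.05,"fingers": 1},{"x": 0,"y": 0,"z": 0,"rx": 0,"ry": 0,"rz": -0.05,"fingers": 1}], force=58)

```text
time_s: 14.48
tool_pos: [0.5524, 0.2201, 0.0936]
tool_rot: [-180.0, -0.0, 140.1]
force: [6.2, 0.4, -1.1]
grip_width: 0.0141
grasp_force: 58.0
```

```bash
python3 st.py;  python3 - <<'E'
from cell import vision
from h import *
cs=[vision.read_camera('scene') for _ in range(3)];c=cs[0]
u,v=proj(c,[.5525,.2195,.09]).astype(int);x0,y0=u-30,v-40
for nm,ims in(('old',[pickle.load(open('scene1.pkl','rb'))]),('new',cs)):
    g=np.mean([i['image'].max(2) for i in ims],0)[y0+36:y0+52,x0+28:x0+36];w=np.clip(g-38,0,None);print(nm,np.round((w*np.arange(28,36)).sum(1)/w.sum(1),2))
for y in(113,117,121,125,129,133,137):
    a=np.radians(y);d=np.array([np.cos(a),np.sin(a),0])
    print(y,[np.round(proj(c,np.array([.5523,.2195,z])+d*r)-[x0,y0],2).tolist() for r,z in[(.011,.106),(.022,.106),(.022,.084)]])
E
```

```text
{'time_s': 14.475, 'qpos': [20.8326, 28.4717, -56.7035, 98.8744, 25.6897, 66.7876, 6.9375], 'tool_pos': [0.5524, 0.2201, 0.0936], 'tool_rot': [-179.9977, -0.0046, 140.0768], 'force': [6.1755, 0.3756, -1.0789], 'wrist_torque': [0.1667, -1.5495, -0.2024]}
old [31.67 30.67 30.78 30.9  31.09 31.11 31.23 31.12 31.32 31.42 31.31 31.29
 31.38 31.31 31.52   nan]
new [30.5  31.09 31.16 31.62 31.99 32.32 32.5  32.85 32.92 32.91 32.99 33.09
 33.08 33.13 33.21   nan]
113 [[28.92, 38.28], [27.75, 41.39], [28.07, 49.05]]
117 [[29.26, 38.32], [28.44, 41.46], [28.75, 49.12]]
121 [[29.61, 38.34], [29.14, 41.5], [29.43, 49.16]]
125 [[29.96, 38.34], [29.84, 41.51], [30.12, 49.17]]
129 [[30.3, 38.33], [30.54, 41.49], [30.82, 49.15]]
133 [[30.65, 38.31], [31.24, 41.44], [31.51, 49.1]]
137 [[30.99, 38.27], [31.93, 41.36], [32.19, 49.02]]<stdin>:6: RuntimeWarning: invalid value encountered in divide
```

Torque has climbed steadily from about 0.04 N·m (friction alone) to 0.20 N·m, and the pointer is past the geometric zero plus play. That is the zero stop. I'll ease off the overload inside the play, then press.

Request:
drive_tool(moves=[{"x": 0,"y": 0,"z": 0,"rx": 0,"ry": 0,"rz": 0.05,"fingers": 1},{"x": 0,"y": 0,"z": 0,"rx": 0,"ry": 0,"rz": 0.1,"fingers": 1},{"x": 0,"y": 0,"z": 0,"rx": 0,"ry": 0,"rz": 0.1,"fingers": 1}])

```text
time_s: 15.0
tool_pos: [0.5524, 0.2202, 0.0936]
tool_rot: [180.0, 0.0, 134.4]
force: [5.4, -0.0, -1.6]
grip_width: 0.0133
grasp_force: 58.0
```

```bash
python3 st.py
python3 - <<'E'
from h import *
# box yaw from its long edges in the start top view (Hough on grey-box mask)
d=pickle.load(open('c0.pkl','rb'));c=d['top'];im=c['image']
for z,pts in((.058,[(305,354),(398,387)]),):
    pass
def edge(c,p,q,z):
    # refine straight edge between pixels p,q by max gradient across
    g=cv2.GaussianBlur(cv2.cvtColor(c['image'].astype(np.uint8),cv2.COLOR_RGB2GRAY),(3,3),0).astype(np.float32);p=np.array(p,float);q=np.array(q,float);n=np.array([-(q-p)[1],(q-p)[0]]);n/=np.linalg.norm(n);P=[]
    for t in np.linspace(.15,.85,25):
        s=np.arange(-4,4.1,.25);xy=(p+t*(q-p))+s[:,None]*n
        v=cv2.remap(g,xy[:,0].astype(np.float32)[None],xy[:,1].astype(np.float32)[None],cv2.INTER_LINEAR)[0]
        P.append(plane(c,*xy[np.abs(np.gradient(v)).argmax()],z)[:2])
    vx,vy,x,y=cv2.fitLine(np.array(P,np.float32),cv2.DIST_HUBER,0,.001,.001).ravel();return np.degrees(np.arctan2(vy,vx))%180
s=.64
for a,b in[((305,354),(398,387)),((327,292),(418,322)),((305,354),(327,292))]:
    print('edge',edge(c,np.array(a)*s,np.array(b)*s,.058))
E
```

```text
{'time_s': 15.0, 'qpos': [20.0482, 27.9294, -55.5431, 98.9003, 24.9249, 66.5076, 1.757], 'tool_pos': [0.5524, 0.2202, 0.0936], 'tool_rot': [179.9932, 0.0201, 134.3651], 'force': [5.3514, -0.0207, -1.6055], 'wrist_torque': [0.1058, -1.5625, -0.0087]}
edge 73.63742
edge 77.617905
edge 158.26242
```

Request:
drive_tool(moves=[{"x": -0.4,"y": 0.4,"z": 0.5,"rx": 0,"ry": 0,"rz": 0,"fingers": 1},{"x": -0.4,"y": 0.4,"z": 1,"rx": 0,"ry": 0,"rz": 0,"fingers": 1},{"x": -0.4,"y": 0.4,"z": 2,"rx": 0,"ry": 0,"rz": 0,"fingers": 1},{"x": -0.4,"y": 0.4,"z": 3,"rx": 0,"ry": 0,"rz": 0,"fingers": 1},{"x": -0.4,"y": 0.4,"z": 3,"rx": 0,"ry": 0,"rz": 0,"fingers": 1}])

```text
time_s: 15.62
tool_pos: [0.5526, 0.2202, 0.0919]
tool_rot: [-179.9, 0.0, 134.4]
force: [1.1, -1.8, 9.3]
grip_width: 0.0134
grasp_force: 58.0
```

Request:
drive_tool(moves=[{"x": 0,"y": 0,"z": 1,"rx": 0,"ry": 0,"rz": 0,"fingers": 1},{"x": 0,"y": 0,"z": 2,"rx": 0,"ry": 0,"rz": 0,"fingers": 1},{"x": 0,"y": 0,"z": 2,"rx": 0,"ry": 0,"rz": 0,"fingers": 1},{"x": 0,"y": 0,"z": 2,"rx": 0,"ry": 0,"rz": 0,"fingers": 1}])

```text
time_s: 16.12
tool_pos: [0.5526, 0.2203, 0.0902]
tool_rot: [-179.9, 0.0, 134.4]
force: [1.5, -2.2, 11.3]
grip_width: 0.0136
grasp_force: 58.0
```

```bash
python3 st.py
```

```text
{'time_s': 16.125, 'qpos': [19.8549, 28.2064, -55.3908, 98.9879, 25.2026, 66.3032, 1.5605], 'tool_pos': [0.5526, 0.2203, 0.0902], 'tool_rot': [-179.9402, 0.0446, 134.3728], 'force': [1.4608, -2.1987, 11.2848], 'wrist_torque': [-0.5293, -0.3606, -0.0748]}
```

Pressed about 3.3 mm so far. I'll continue to the hard stop.

Request:
drive_tool(moves=[{"x": 0,"y": 0,"z": 1,"rx": 0,"ry": 0,"rz": 0,"fingers": 1},{"x": 0,"y": 0,"z": 2,"rx": 0,"ry": 0,"rz": 0,"fingers": 1},{"x": 0,"y": 0,"z": 2,"rx": 0,"ry": 0,"rz": 0,"fingers": 1},{"x": 0,"y": 0,"z": 2,"rx": 0,"ry": 0,"rz": 0,"fingers": 1}])

```text
time_s: 16.62
tool_pos: [0.5527, 0.2202, 0.0885]
tool_rot: [-179.9, 0.1, 134.4]
force: [1.0, -2.6, 12.2]
grip_width: 0.0134
grasp_force: 58.0
```

Request:
drive_tool(moves=[{"x": 0,"y": 0,"z": 0.5,"rx": 0,"ry": 0,"rz": 0,"fingers": 1},{"x": 0,"y": 0,"z": 1,"rx": 0,"ry": 0,"rz": 0,"fingers": 1},{"x": 0,"y": 0,"z": 1,"rx": 0,"ry": 0,"rz": 0,"fingers": 1},{"x": 0,"y": 0,"z": 1,"rx": 0,"ry": 0,"rz": 0,"fingers": 1}])

```text
time_s: 17.12
tool_pos: [0.5527, 0.2203, 0.0883]
tool_rot: [-179.9, 0.1, 134.4]
force: [-0.8, -3.3, 16.5]
grip_width: 0.0133
grasp_force: 58.0
```

```bash
python3 st.py
```

```text
{'time_s': 17.125, 'qpos': [19.7569, 28.3347, -55.3014, 99.0751, 25.3678, 66.1366, 1.4329], 'tool_pos': [0.5527, 0.2203, 0.0883], 'tool_rot': [-179.9304, 0.086, 134.3655], 'force': [-0.7779, -3.3402, 16.4777], 'wrist_torque': [-0.8498, 0.1084, -0.0159]}
```

Request:
drive_tool(moves=[{"x": 0,"y": 0,"z": 0.6,"rx": 0,"ry": 0,"rz": 0,"fingers": 1},{"x": 0,"y": 0,"z": 1.2,"rx": 0,"ry": 0,"rz": 0,"fingers": 1},{"x": 0,"y": 0,"z": 1.2,"rx": 0,"ry": 0,"rz": 0,"fingers": 1},{"x": 0,"y": 0,"z": 1.2,"rx": 0,"ry": 0,"rz": 0,"fingers": 1}])

```text
time_s: 17.62
tool_pos: [0.5528, 0.2203, 0.0882]
tool_rot: [-179.9, 0.1, 134.4]
force: [-3.0, -4.5, 24.1]
grip_width: 0.0139
grasp_force: 58.0
```

```bash
python3 st.py
python3 - <<'E'
from cell import vision
from h import *
c=vision.read_camera('scene');u,v=proj(c,[.5525,.2195,.09]).astype(int)
cv2.imwrite('pics/k2.png',cv2.resize(c['image'][v-75:v+75,u-100:u+100,::-1],(800,600),interpolation=cv2.INTER_CUBIC))
E
```

```text
{'time_s': 17.625, 'qpos': [19.7155, 28.3482, -55.2902, 99.0721, 25.4177, 66.1409, 1.3812], 'tool_pos': [0.5528, 0.2203, 0.0882], 'tool_rot': [-179.917, 0.1223, 134.3644], 'force': [-3.048, -4.5384, 24.0515], 'wrist_torque': [-1.1675, 0.606, -0.0607]}
```

View pics/k2.png

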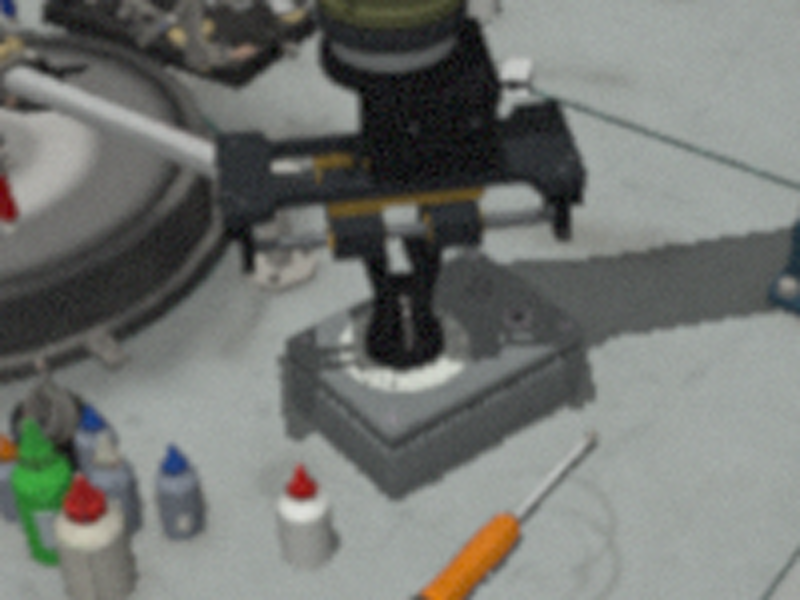

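The knob is fully down on the plate at (405,340), held at the hard stop with 24 N. The bottle (305,520), screwdriver (500,530) and loupe (517,70) have not moved.

```bash
python3 -c "
from cell import workorder
print(workorder.sign_off())"
```

```text
the job is handed in; nothing more can be done
None
```

The knob is fitted fully home, was turned anticlockwise until I felt the zero stop, and was handed in held fully pressed in at about 24 N; the screwdriver, oil bottle and loupe were not moved.

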